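# Hang the heat shield on its stud by the side slot

### The job

Lift the glassblower's heat shield out of its wooden rest and hang it on the headed stud of the steel stand: slide its side slot sideways over the stud's neck until the stud is at the slot's closed end, then let it down gently so that the stud sits in the notch, and leave it hanging there straight and still. Feel your way with light contact rather than forcing it, and leave the jar, the tumbler and the wooden paddle where they are.

Things in the scene. Friction and masses are not known exactly. Their poses are not given: they have to be found in the camera images.
- shield_grip (a point): centre of the shield's wooden grip, to be grasped from above: 18 mm thick (shield x), 70 mm long (y), 45 mm high (z), on the top edge of the upright plate and over its centre of mass. Shield, 0.25 to 0.42 kg: aluminium plate 5 mm thick in its y-z plane; from this point its bottom edge is at z = -157.5 mm, top edge at z = -22.5, closed side edge at y = -68. Both faces alike: may hang either way round.
- shield_mouth (a point): mouth of the shield's side slot, mid-height, 62 mm along y and 62.5 mm below the grip's centre, same axes. The slot opens to +y, is 10 mm high and runs level from here 68 mm towards -y to its closed end. The plate below it stops here; the arm above it goes on 28 mm further to +y, its underside (the slot's flat roof, 5 mm above this point) overhanging.
- shield_notch (a point): middle of the roof of the notch at the slot's closed end, 49.5 mm straight below the grip's centre, same axes; it rests on the stud when the shield hangs. The notch is 12 mm wide (6 mm to either side; its -y wall is in line with the slot's closed end) and goes up 8 mm from the slot's roof.
- shield: the whole shield; origin at the middle of its bottom edge, 157.5 mm below the grip's centre; x through its thickness, y towards the slot's mouth, z up to the grip.
- rest: fixed dark wooden rest, 80 x 190 mm, 42 mm high, origin at the centre of its underside; a groove 7 mm wide and 30 mm deep along its y holds the shield upright, its bottom edge 12 mm above the table.
- stand: fixed steel stand; origin on the underside of its foot (110 x 110 x 10 mm, x = -35 to +75 mm), straight below the middle of the stud's neck; z up, stud pointing to -x at y = 0. Post 24 mm square (x = 16 to 40 mm), 140 mm high. On it is clamped a collar (x = 6 to 50 mm, 36 mm wide, from 30 mm below to 16 mm above the stud's axis), which carries the stud.
- stud_nominal (a point): nominal middle of the stud's neck, 140 mm above the stand's origin, same axes. The collar may be clamped up to 15 mm higher or lower, so the real stud is that much above or below this point (firm, not measured). Stud: neck 8 mm thick, 12 mm long (x = -6 to +6 mm), then a head 24 mm across and 4 mm thick at its -x end. The shield hangs in the plane x = 0.
- jar: bystander: green glass jar with steel lid, 72 mm across, 115 mm high; origin at its underside.
- tumbler: bystander: amber glass tumbler, 72 mm across, 85 mm high; origin at its underside.
- paddle: bystander: wooden paddle lying flat, about 0.25 m long along its x; origin at its underside.
Things that resemble listed ones, but are neither listed nor needed, are in the scene too. Of the things that look like the stand, take the one that is farthest to the robot's left at the start.

How it is judged:
On the way, in this order (a step that is already met when the one before it is completed fails the run):
1. the shield is lifted clear of its rest (contact force between shield and rest below 0.1 N and height (world z) of shield above 0.05 m and contact force between shield and the fingers above 1 N), for 0.2 s.
2. the shield's slot is slid over the stud's neck, between head and collar, to the slot's closed end (y of shield_notch in the frame of stand between -0.007 and 0.007 m and x of shield_notch in the frame of stand between -0.007 and 0.007 m and z of shield_notch in the frame of stand between 0.124 and 0.17 m), for 0.1 s.
At the end, for the whole second after the job is handed in: the shield hangs on the stud, released and still: its notch roof within 5 mm sideways and 6 mm lengthwise of the middle of the stud's neck, 126 to 162 mm above the stand's underside, carried by the stand, upright within 0.12 rad, square to the stud within 0.35 rad (y of shield_notch in the frame of stand between -0.005 and 0.005 m and x of shield_notch in the frame of stand between -0.006 and 0.006 m and z of shield_notch in the frame of stand between 0.126 and 0.162 m and angle between shield's own z axis and vertical below 0.12 rad and angle between the x axis of shield and the x axis of stand, either way round below 0.35 rad and contact force between shield and stand above 1 N and linear speed of shield below 0.02 m/s and angular speed of shield below 0.15 rad/s); the robot touches nothing.
It fails at once if the shield is forced against the stand (more than 15 N) (contact force between shield and stand above 15 N).
It fails at once if the robot pushes the stand (more than 10 N) (contact force between any of the fingers, the arm and stand above 10 N).
It fails at once if the jar is moved by more than 20 mm (distance of jar from where it was at the start of the episode above 0.02 m).
It fails at once if the tumbler is moved by more than 20 mm (distance of tumbler from where it was at the start of the episode above 0.02 m).
It fails at once if the paddle is moved by more than 20 mm (distance of paddle from where it was at the start of the episode above 0.02 m).
It also fails if it takes over 58 s, if anything falls off the work surface, if the arm or the gripper's body presses on something with over 40 N, if the wrist force passes 120 N, or if a joint passes its speed limit or range.

### The arm

A 6-joint arm with a two-finger parallel gripper is mounted at the origin on the work surface. World frame = base frame: x ahead of the robot, y to its left, z up, the work surface at z = 0. Lengths are in m, angles in rad, forces in N, time in s.
With the tool pointing down it reaches from about 0.4 to 0.825 m from the base axis. Payload 7 kg.
Tool frame: the origin (TCP) lies midway between the tips of the shut fingers; the grasp point (between the pads) lies 19 mm behind it; z points along the fingers, y is the line along which they close (so a half turn about z gives the same grasp; the last joint's range is limited). The gripper opens to 88 mm and grips with 3 to 60 N. Pads are 19 mm wide; open, the fingers measure 130 mm over their backs; the gripper's body (78 mm by 193 mm) begins 47 mm behind the grasp point.
Start: joints at [-1.056, 0.359, 0.012, 0, -1.224, -0.288], TCP at [0.152, -0.658, 0.227] pointing down, gripper open.
Joint ranges: [-3.07, 3.07], [-1.43, 2.12], [-1.02, 1.25], [-3.03, 1.67], [-3.05, -0], [-3.03, 3.03]. Speed limits (rad/s): [2.39, 2.39, 3.01, 3.14, 3.14, 3.14].

### API

Orientations are given as [roll, pitch, yaw] about the fixed x, y, z axes, in that order (R = Rz(yaw) Ry(pitch) Rx(roll)).
In Python, from station import arm gives the robot as it stands. The module is installed in compiled form; this text tells all that it offers.
- The arm moves only by the tool carry_out, never from a script. Its argument "commands" is a list of rows, each a list of 4 numbers: the shift along the world's x, y, z in units of 50 mm (1.0 is 50 mm), then the turn about the world's z in units of 6 degrees (1.0 is 6 degrees). A call has exactly 10 rows; each row is the pose to reach, as a shift and turn from the pose commanded when the call began; what a row does not reach only later rows make up. A row lasts 1/8 s, in which the tool goes at most 62.5 mm and 10.7 degrees, less where a joint would pass 70% of its speed; a pose out of reach is approached as far as the arm can. A call with a gripper value outside its range is refused whole. "claw" is the closure, from 0 (fully open) to 1 (shut), set as the call begins (left out, the last holds). The fingers move at their own pace and stop on an object; "force" is the grip in N (left out, the last holds). Time passes only in rows, so rows that repeat a pose let the fingers close, or fill a call up. It gives the time, the measured TCP pose, the force, the opening and the grip force at its end, in the units of the state.
- arm.get_state(): the state, without advancing time (a new reading comes with each control period).
- arm.grab_frame(name): name is "side" or "top" or "wrist"; returns a dict with "pixels" (480x640x3 uint8, red, green, blue), "fx", "fy", "cx", "cy" (pixels), "eye" and "orientation" of the camera in the world. Camera axes: x right, y down, z forward; pixel columns grow to the right and rows downward; lengths in m; the calibration is good to about 2 mm. A picture is of the moment at which its call begins. There is no depth.
- arm.job_done(): hands the job in; it is judged then, once.
Trained networks look in a picture, given as the dict that the camera call returned (one of the last four; its "shot" number tells which), for a name from the list of things; names that differ only in an ending like _2 or _b are one class to them, and where a whole thing is asked for, a point or a joint stands for the part that bears it (a point fixed in the world has none). Each returns a list of dicts, best first, with "conf" (0 to 1); they miss things now and then, are a little off and sometimes report something else, mostly with a low value. They report only what shows in the picture. A call takes as long as a camera call. They do not tell look-alikes from the thing itself.
- arm.regions_of(picture, query): "pixels" (480x640 bool, what is visible of it) and "uv" ([column, row] in pixels, amid what is visible of it).
- arm.mark_of(picture, query): "uv" ([column, row] in pixels: a listed point, or the origin of a listed thing).
The state is a dict: "t": time; "q": joint angles; "qd": joint speeds; "joint_efforts": joint torques, N m; "eef_pos": TCP position; "ee_rot": TCP orientation; "force": force on the tool from outside, world axes, zero at the start; "moment": the same for the moment, N m; "width": finger opening in m; "gripper_force": force on a finger pad.
Only numpy, scipy, OpenCV 4.12 (cv2) and the standard library are available. Lean on these libraries where they do the work, as an engineer would, in place of code of your own. Each camera call takes 0.05 s, during which the arm holds its last target. There are 200 camera calls.

## Working session

There is one attempt and no reset: what is moved stays moved. The work goes in short steps, Python scripts to look and compute and a tool call to move; the robot and the scene stay as the last step left them, time stands still between calls to the robot, and variables do not carry over. Pictures are saved under pics/ and viewed, at most 10 in all, crops included, and the job is handed in when it is done.

Besides the shell and the picture viewer there is one more tool, called after "Request:" as a command line: name --pt "numbers of a row" for each row, then --argument value for the rest. carry_out: Moves the arm, as the interface text tells. Its arguments: {"type":"object","properties":{"commands":{"type":"array","items":{"type":"array","items":{"type":"number"}}},"claw":{"type":"number"},"force":{"type":"number"}},"required":["commands"]}

```bash
mkdir -p pics
cat > h.py <<'E'
from station import arm
import numpy as np, cv2
from scipy.spatial.transform import Rotation as Ro
def rot(c):
    o=np.array(c["orientation"],float)
    return o if o.shape==(3,3) else Ro.from_euler('xyz',o).as_matrix() if o.size==3 else Ro.from_quat(o).as_matrix()
def ray(c,uv):
    d=np.array([(uv[0]-c["cx"])/c["fx"],(uv[1]-c["cy"])/c["fy"],1.])
    d=rot(c)@d; return np.array(c["eye"],float),d/np.linalg.norm(d)
def at_z(c,uv,z):
    e,d=ray(c,uv); return e+d*(z-e[2])/d[2]
def tri(obs):
    A=np.zeros((3,3));b=np.zeros(3)
    for c,uv in obs:
        e,d=ray(c,uv);P=np.eye(3)-np.outer(d,d);A+=P;b+=P@e
    p=np.linalg.solve(A,b)
    return p,[np.linalg.norm((np.eye(3)-np.outer(ray(c,u)[1],ray(c,u)[1]))@(p-ray(c,u)[0])) for c,u in obs]
def proj(c,p):
    q=rot(c).T@(np.array(p)-np.array(c["eye"])); return [c["fx"]*q[0]/q[2]+c["cx"],c["fy"]*q[1]/q[2]+c["cy"]]
def save(c,n): cv2.imwrite("pics/"+n,c["pixels"][:,:,::-1])
E
python3 - <<'E'
from h import *
np.set_printoptions(precision=3,suppress=True)
print(arm.get_state())
ims={}
for n in ("side","top"):
    c=arm.grab_frame(n); ims[n]=c; save(c,n+"0.png")
    print(n,c["eye"],c["orientation"],c["fx"])
    for q in ("shield_grip","shield_mouth","shield_notch","shield","rest","stand","stud_nominal","jar","tumbler","paddle"):
        print(q,[(np.round(m["uv"]).tolist(),round(m["conf"],2)) for m in arm.mark_of(c,q)][:5])
cv2.imwrite("pics/both0.png",cv2.resize(np.vstack([ims["top"]["pixels"],ims["side"]["pixels"]]),None,fx=.625,fy=.625)[:,:,::-1])
E
```

```text
{'t': 0.0, 'q': array([-1.056,  0.359,  0.011, -0.   , -1.224, -0.288]), 'qd': array([-0.001, -0.   , -0.   , -0.001,  0.   ,  0.001]), 'joint_efforts': array([ -0.   , -58.271,  29.306,   6.997,   0.007,  -0.   ]), 'eef_pos': array([ 0.152, -0.657,  0.226]), 'ee_rot': array([ 3.14 , -0.   , -2.915]), 'force': array([-0.293, -0.121,  0.214]), 'moment': array([-0.012,  0.023, -0.035]), 'gripper_force': 0.0, 'width': 0.08751277427886785}
side [0.494 0.854 0.589] [-2.084 -0.017 -3.014] 469.8759650509625
shield_grip [([375.0, 175.0], 0.72)]
shield_mouth [([374.0, 210.0], 0.69)]
shield_notch [([374.0, 193.0], 0.65)]
shield [([370.0, 235.0], 0.72)]
rest [([372.0, 239.0], 0.77), ([371.0, 178.0], 0.43)]
stand [([248.0, 241.0], 0.95), ([338.0, 350.0], 0.73), ([440.0, 248.0], 0.61), ([372.0, 211.0], 0.61)]
stud_nominal [([446.0, 200.0], 0.89), ([248.0, 190.0], 0.65), ([339.0, 284.0], 0.64), ([236.0, 416.0], 0.5)]
jar [([278.0, 279.0], 0.7)]
tumbler [([419.0, 283.0], 0.86)]
paddle [([238.0, 414.0], 0.7)]
top [0.432 0.094 1.348] [-3.012 -0.02  -1.589] 540.945715605866
shield_grip [([455.0, 281.0], 0.74), ([269.0, 274.0], 0.34)]
shield_mouth [([426.0, 288.0], 0.9)]
shield_notch [([454.0, 281.0], 0.64)]
shield [([440.0, 282.0], 0.79), ([264.0, 267.0], 0.32)]
rest [([438.0, 286.0], 0.81), ([425.0, 288.0], 0.23)]
stand [([411.0, 168.0], 0.86), ([434.0, 355.0], 0.65), ([269.0, 276.0], 0.57)]
stud_nominal [([423.0, 156.0], 0.95), ([445.0, 357.0], 0.87), ([262.0, 267.0], 0.79), ([438.0, 287.0], 0.54)]
jar [([355.0, 207.0], 0.76)]
tumbler []
paddle [([202.0, 220.0], 0.91)]
```

View pics/both0.png

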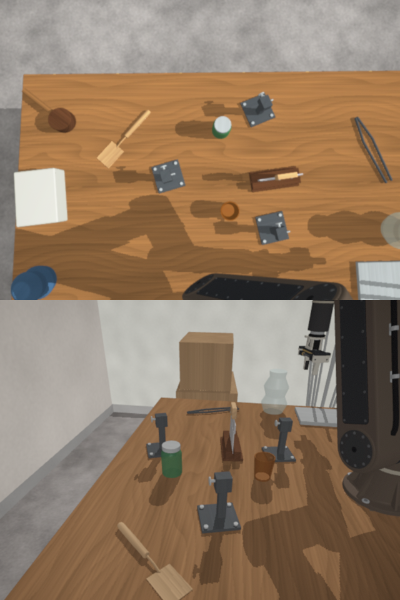

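Run:
```python
from h import *
np.set_printoptions(precision=3,suppress=True)
s=arm.grab_frame("side");t=arm.grab_frame("top")
for n,a,b in (("grip",(375,175),(455,281)),("mouth",(374,210),(426,288)),("notch",(374,193),(454,281)),("shield",(370,235),(440,282)),("rest",(372,239),(438,286)),
 ("standA",(338,350),(269,276)),("studA",(339,284),(262,267)),("standB",(248,241),(434,355)),("standC",(440,248),(411,168)),("jar",(278,279),(355,207))):
    print(n,tri([(s,a),(t,b)]))
print(at_z(t,(202,220),0),at_z(s,(238,414),0),at_z(s,(419,283),0))
print(at_z(t,(269,276),0),at_z(t,(262,267),.14))
```

```text
grip (array([ 0.505, -0.215,  0.174]), [np.float64(0.001314618350115073), np.float64(0.001314618350114917)])
mouth (array([ 0.498, -0.166,  0.104]), [np.float64(0.0018897872387302426), np.float64(0.0018897872387304158)])
notch (array([ 0.507, -0.227,  0.122]), [np.float64(0.0033053804998399256), np.float64(0.0033053804998398897)])
shield (array([ 0.511, -0.222,  0.006]), [np.float64(0.004885721867689825), np.float64(0.004885721867689983)])
rest (array([ 0.503, -0.219, -0.004]), [np.float64(0.003185447046533087), np.float64(0.0031854470465330865)])
standA (array([ 0.541,  0.205, -0.007]), [np.float64(0.0026411080150572875), np.float64(0.0026411080150573743)])
studA (array([0.547, 0.208, 0.141]), [np.float64(0.0005121021684545497), np.float64(0.0005121021684547206)])
standB (array([ 0.555, -0.081,  0.124]), [np.float64(0.22641777681008887), np.float64(0.22641777681008884)])
standC (array([ 0.551, -0.048,  0.184]), [np.float64(0.21094197386508354), np.float64(0.21094197386508332)])
jar (array([ 0.709, -0.017, -0.015]), [np.float64(0.0042144604296785885), np.float64(0.004214460429678239)])
[0.682 0.372 0.   ] [0.681 0.376 0.   ] [ 0.388 -0.027  0.   ]
[0.538 0.204 0.   ] [0.548 0.208 0.14 ]
```

The top view (shown at 0.625 scale) has three stands, at full-resolution pixels (269,276), (434,355) and (411,168). The shield is in its rest near (440,285), the jar near (355,205), the tumbler near (367,337) and the paddle near (200,220). The leftmost stand is at (0.54, 0.205). I need a closer look at that stand and the shield to get their orientations.

Run:
```python
from h import *
t=cv2.imread("pics/top0.png");s=cv2.imread("pics/side0.png")
def cr(i,u,v,w=50,h=50): return cv2.resize(i[v-h:v+h,u-w:u+w],(400,300 if 0 else 400*h//w),interpolation=cv2.INTER_CUBIC)
a=np.hstack([cr(t,269,280,50,37),cr(t,440,285,50,37)]);b=np.hstack([cr(s,345,320,60,45),cr(s,374,205,60,45)])
print(a.shape,b.shape)
cv2.imwrite("pics/crop1.png",np.vstack([a,b]))
```

```text
(296, 800, 3) (300, 800, 3)
```

View pics/crop1.png

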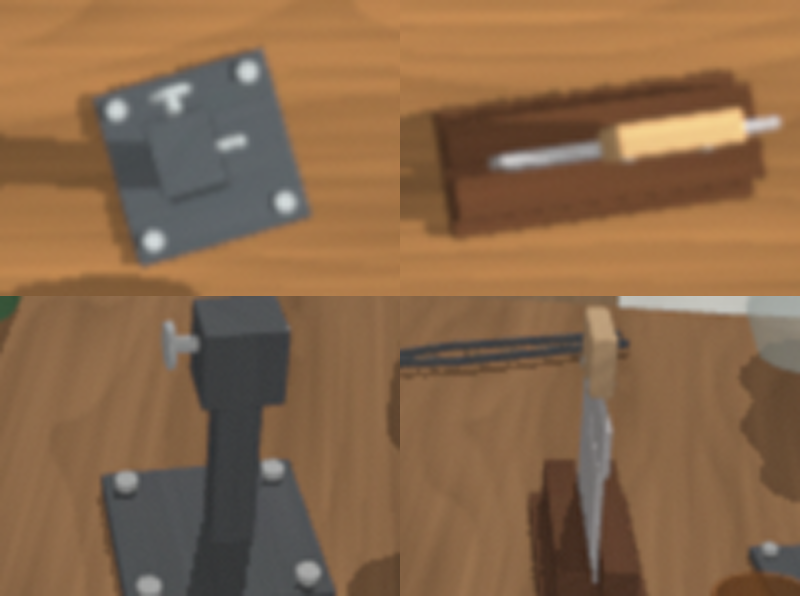

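The crops show the leftmost stand's foot corners and its stud, which points up the image (+x), with the head at about (262,267) in the top view. The shield's thin overhanging arm ends at (414,289) on the left and the plate ends at (484,279) on the right. So the slot mouth opens to +y, and no half turn is needed.

Run:
```python
from h import *
np.set_printoptions(precision=4,suppress=True)
t=arm.grab_frame("top");s=arm.grab_frame("side")
f=lambda x,y:(219+x/4,243+y/4)
g=lambda x,y:(390+x/4,248+y/4)
C=[at_z(t,f(*p),.01)[:2] for p in ((95,97),(262,50),(308,213),(140,263))]
B=[at_z(t,f(*p),.014)[:2] for p in ((117,109),(248,71),(286,202),(153,241))]
for K in (C,B):
    K=np.array(K); e=[K[0]-K[1],K[3]-K[2]]; ex=[K[3]-K[0],K[2]-K[1]]  # +y-ish, -x-ish
    print("ctr",K.mean(0),"len",[np.linalg.norm(v) for v in e+ex],"yaw y:",[np.degrees(np.arctan2(-v[0],v[1])) for v in e],[np.degrees(np.arctan2(-v[1],-v[0])) for v in ex])
a=at_z(t,g(95,162),.147);b=at_z(t,g(379,123),.147);d=a-b
print("shield",a,b,np.linalg.norm(d),np.degrees(np.arctan2(-d[0],d[1])), "grip at",b+d*68/158)
print("head tri",tri([(s,(285+170/3.333,275+(343-296)/3.333)),(t,f(172,95))]))
# collar top front-left... mouth grip
print(arm.get_state()["eef_pos"])
```

```text
ctr [0.5229 0.2023] len [np.float64(0.10712511147139225), np.float64(0.107208653624365), np.float64(0.10630686002757951), np.float64(0.10515966379134568)] yaw y: [np.float64(14.927994974993412), np.float64(15.541209086108589)] [np.float64(15.047178244834575), np.float64(15.090650730601611)]
ctr [0.5226 0.2022] len [np.float64(0.08388685560624713), np.float64(0.08460215728464811), np.float64(0.08435500040030695), np.float64(0.08440205025655649)] yaw y: [np.float64(15.366463611542438), np.float64(15.33420863676548)] [np.float64(15.077315167264887), np.float64(15.56304672825139)]
shield [ 0.4932 -0.1295  0.147 ] [ 0.5122 -0.2897  0.147 ] 0.1613042906735868 6.750753848852106 grip at [ 0.504  -0.2207  0.147 ]
head tri (array([0.55  , 0.2088, 0.131 ]), [np.float64(0.0010302117847782275), np.float64(0.0010302117847781702)])
[ 0.1517 -0.6577  0.2266]
```

Request:
carry_out --pt "0 0.8 0.8 0" --pt "0 1.6 1.6 0" --pt "0 2.5 2.4 0" --pt "0.2 3.3 3 0.5" --pt "0.9 4.1 3 2" --pt "1.8 4.8 3 3.5" --pt "2.7 5.6 3 5" --pt "3.6 6.4 3 6.5" --pt "4.5 7.2 3 8" --pt "5.4 8.0 2.8 9.5" --claw 0

```text
t: 2.55
eef_pos: [0.4232, -0.2562, 0.3676]
ee_rot: [-3.139, 0.0, -1.914]
force: [0.3, -0.8, 0.6]
width: 0.0878
gripper_force: 0.0
```

Request:
carry_out --pt "0.8 0.4 -0.2 1.5" --pt "1.3 0.6 -0.5 3" --pt "1.6 0.7 -0.8 4.4" --pt "1.6 0.7 -1 4.4" --pt "1.6 0.7 -1 4.4" --pt "1.6 0.7 -1 4.4" --pt "1.6 0.7 -1 4.4" --pt "1.6 0.7 -1 4.4" --pt "1.6 0.7 -1 4.4" --pt "1.6 0.7 -1 4.4"

```text
t: 3.8
eef_pos: [0.5018, -0.2227, 0.3166]
ee_rot: [-3.141, 0.0, -1.459]
force: [0.8, 0.4, -0.7]
width: 0.0876
gripper_force: 0.0
```

Run:
```python
from h import *
np.set_printoptions(precision=4,suppress=True)
S=arm.get_state();print(S["t"],S["q"],S["eef_pos"],S["ee_rot"],S["force"])
c=arm.grab_frame("wrist");save(c,"w1.png");print(c["eye"],c["orientation"])
for q in ("shield_grip","shield_mouth","rest"): print(q,[(np.round(m["uv"]).tolist(),round(m["conf"],2)) for m in arm.mark_of(c,q)][:3])
r=arm.regions_of(c,"shield_grip")
```

```text
3.8 [-0.0608  0.1036 -0.1194 -0.     -1.3477  0.1723] [ 0.5018 -0.2227  0.3166] [-3.1415  0.     -1.4593] [ 0.8471  0.4284 -0.6659]
[ 0.5109 -0.3056  0.4761] [ 2.8299  0.0001 -3.0296]
shield_grip [([307.0, 230.0], 0.7)]
shield_mouth []
rest [([308.0, 195.0], 0.6)]
```

View pics/w1.png

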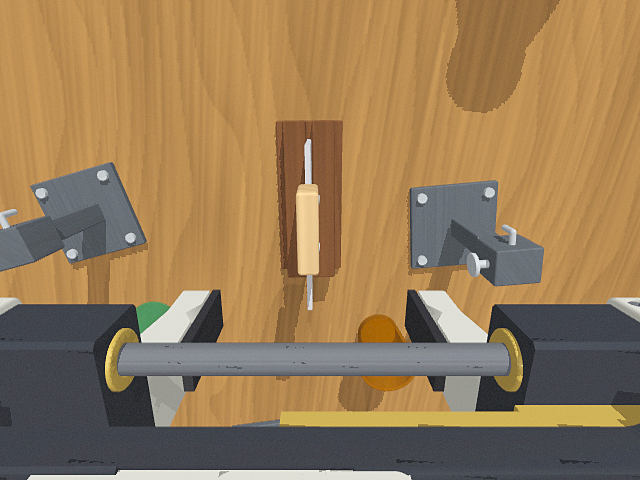

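The wrist view shows the grip's top from (307,185) to (308,275), with the plate ends showing at (308,139) and (309,310). I'll check which way round this is with projections.

Run:
```python
from h import *
np.set_printoptions(precision=4,suppress=True)
c=arm.grab_frame("wrist")
print("tcp",proj(c,[.5018,-.2227,.3166]))
for z,ps in ((.192,[(307.5,185),(308.5,275)]),(.147,[(308,139),(309.5,309)])):
    P=[at_z(c,p,z) for p in ps]; d=P[0]-P[1]; print(z,P[0],P[1],np.linalg.norm(d),np.degrees(np.arctan2(-d[0],d[1])))
```

```text
tcp [np.float64(313.1030014620961), np.float64(306.0931183039513)]
0.192 [ 0.5105 -0.2604  0.192 ] [ 0.5017 -0.1861  0.192 ] 0.07489747700848517 -173.22627146049658
0.147 [ 0.5142 -0.2926  0.147 ] [ 0.4953 -0.1309  0.147 ] 0.16282630643718643 -173.31416502336532
```

Request:
carry_out --pt "0.06 0 -0.5 0.05" --pt "0.06 0 -1.2 0.05" --pt "0.06 0 -1.9 0.05" --pt "0.06 0 -2.5 0.05" --pt "0.06 0 -2.9 0.05" --pt "0.06 0 -3.15 0.05" --pt "0.06 0 -3.3 0.05" --pt "0.06 0 -3.3 0.05" --pt "0.06 0 -3.3 0.05" --pt "0.06 0 -3.3 0.05"

```text
t: 5.35
eef_pos: [0.5052, -0.2228, 0.1523]
ee_rot: [-3.14, -0.0, -1.454]
force: [0.0, 0.5, -0.5]
width: 0.0878
gripper_force: 0.0
```

Request:
carry_out --pt "0 0 0 0" --pt "0 0 0 0" --pt "0 0 0 0" --pt "0 0 0 0" --pt "0 0 0 0" --pt "0 0 0 0" --pt "0 0 0 0" --pt "0 0 0 0" --pt "0 0 0 0" --pt "0 0 0 0" --claw 1 --force 25

```text
t: 6.6
eef_pos: [0.5052, -0.2227, 0.1516]
ee_rot: [-3.141, -0.0, -1.454]
force: [2.1, 0.6, -2.1]
width: 0.0176
gripper_force: 25.0
```

Request:
carry_out --pt "0 0 0.15 0" --pt "0 0 0.4 0" --pt "0 0 0.8 0" --pt "0 0 1.2 0" --pt "0 0 1.6 0" --pt "0 0 2.0 0" --pt "0 0 2.2 0" --pt "0 0 2.2 0" --pt "0 0 2.2 0" --pt "0 0 2.2 0"

```text
t: 7.85
eef_pos: [0.5042, -0.2226, 0.2607]
ee_rot: [3.14, 0.0, -1.454]
force: [0.3, 0.2, -4.2]
width: 0.0178
gripper_force: 25.0
```

Request:
carry_out --pt "0.08 0.3 0 0.1" --pt "0.2 0.9 0 0.25" --pt "0.4 1.8 0 0.4" --pt "0.6 2.7 0 0.6" --pt "0.8 3.6 0 0.8" --pt "1.0 4.5 0 1.0" --pt "1.2 5.3 0 1.2" --pt "1.3 5.9 0 1.3" --pt "1.36 6.2 0 1.4" --pt "1.38 6.28 0 1.42"

```text
t: 9.1
eef_pos: [0.5736, 0.0923, 0.2612]
ee_rot: [3.141, -0.0, -1.304]
force: [-0.6, -0.2, -3.3]
width: 0.0179
gripper_force: 25.0
```

Request:
carry_out --pt "0 0 -0.2 0" --pt "0 0 -0.5 0" --pt "0 0 -0.8 0" --pt "0 0 -0.9 0" --pt "0 0 -0.9 0" --pt "0 0 -0.9 0" --pt "0 0 -0.9 0" --pt "0 0 -0.9 0" --pt "0 0 -0.9 0" --pt "0 0 -0.9 0"

```text
t: 10.35
eef_pos: [0.5738, 0.0913, 0.2166]
ee_rot: [-3.142, -0.0, -1.305]
force: [-0.2, 0.4, -4.4]
width: 0.0177
gripper_force: 25.0
```

Run:
```python
from h import *
np.set_printoptions(precision=4,suppress=True)
S=arm.get_state();print(S["t"],S["q"],S["eef_pos"],S["ee_rot"],S["force"])
I={n:arm.grab_frame(n) for n in ("side","top","wrist")}
for n,c in I.items():
    save(c,n+"2.png")
    for q in ("shield_grip","shield_mouth","shield_notch","stud_nominal"): print(n,q,[(np.round(m["uv"],1).tolist(),round(m["conf"],2)) for m in arm.mark_of(c,q)][:4])
    print([np.round(proj(c,p)) for p in ([.542,.2075,.131],list(S["eef_pos"]))])
w=cv2.resize(I["wrist"]["pixels"],(400,300))
def cr(i,u,v,w,h): return cv2.resize(i[v-h:v+h,u-w:u+w],(400,300),interpolation=cv2.INTER_CUBIC)
s=I["side"]["pixels"];t=I["top"]["pixels"]
cv2.imwrite("pics/c2.png",np.vstack([np.hstack([w,cr(t,285,270,60,45)]),np.hstack([cr(s,345,280,80,60),cr(s,340,285,32,24)])])[:,:,::-1])
```

```text
10.35 [ 0.4943  0.2119 -0.2158  0.     -1.143  -0.2287] [0.5738 0.0913 0.2166] [-3.1415 -0.     -1.3052] [-0.1861  0.4362 -4.3784]
side shield_grip [([330.4, 204.2], 0.95), ([328.5, 227.8], 0.44)]
side shield_mouth [([332.2, 250.8], 0.83)]
side shield_notch [([333.0, 226.3], 0.7)]
side stud_nominal [([339.2, 285.3], 0.88), ([444.3, 199.2], 0.82), ([249.2, 188.1], 0.58), ([418.4, 278.3], 0.19)]
[array([341., 289.]), array([332., 212.])]
top shield_grip [([367.7, 336.3], 0.32)]
top shield_mouth []
top shield_notch []
top stud_nominal [([447.7, 357.8], 0.74), ([261.8, 269.0], 0.61), ([418.0, 151.0], 0.61)]
[array([263., 270.]), array([314., 250.])]
wrist shield_grip [([310.1, 331.3], 0.64)]
wrist shield_mouth [([532.0, 144.7], 0.46)]
wrist shield_notch []
wrist stud_nominal []
[array([313., 391.]), array([313., 306.])]
```

View pics/c2.png

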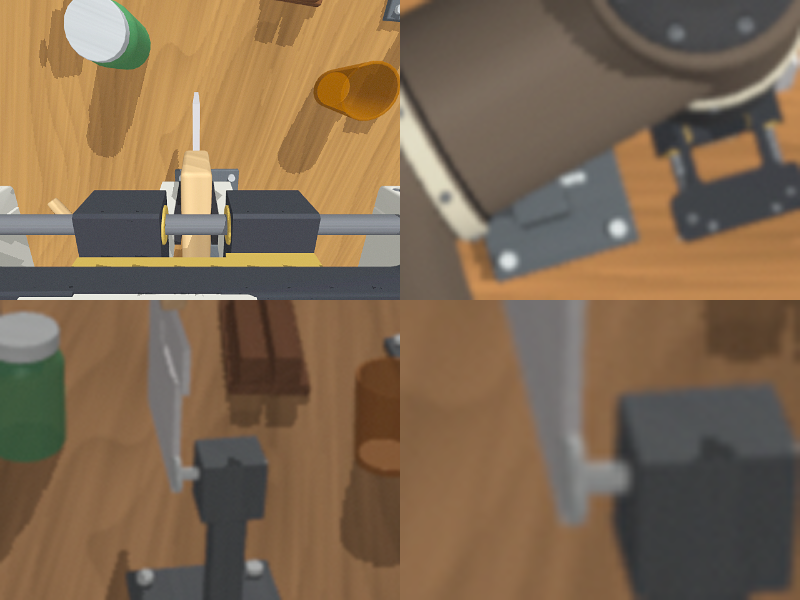

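The side crop shows the stud head at about (336,289), with the neck between it and the collar to the right. The shield hangs behind it, slightly left of the neck. I'll overlay the model on an enlarged crop to refine the relative offset.

```bash
cat >> h.py <<'E'
def model(grip,yaw):
    y=np.radians(yaw);R=np.array([[np.cos(y),-np.sin(y),0],[np.sin(y),np.cos(y),0],[0,0,1]])
    return lambda p: R@np.array(p,float)/1000+np.array(grip)
E
python3 - <<'E'
from h import *
np.set_printoptions(precision=4,suppress=True)
S=arm.get_state();c=arm.grab_frame("side");e=S["eef_pos"]
sh=model([e[0],e[1],e[2]+.0179],15.2); st=model([.542,.2075,.131],195.2)
u0,v0,k=305,215,7
im=cv2.resize(c["pixels"][v0:v0+84,u0:u0+80],None,fx=k,fy=k,interpolation=cv2.INTER_CUBIC)[:,:,::-1].copy()
def dr(pts,col):
    P=[tuple(int(round((a-o+.5)*k)) for a,o in zip(proj(c,p),(u0,v0))) for p in pts]
    for a,b in zip(P,P[1:]): cv2.line(im,a,b,col,1)
for x in (-2.5,2.5):
    dr([sh((x,90,-22.5)),sh((x,90,-57.5))],(0,255,0)); dr([sh((x,62,-67.5)),sh((x,62,-157.5))],(0,255,255))
dr([sh((-2.5,90,-57.5)),sh((2.5,90,-57.5))],(0,255,0));dr([sh((-2.5,62,-157.5)),sh((2.5,62,-157.5))],(0,255,255))
for x in (-6,-10): dr([st((x,12*np.cos(a),12*np.sin(a))) for a in np.linspace(0,6.283,30)],(255,0,255))
dr([st((-6,0,4)),st((6,0,4))],(0,0,255));dr([st((-6,0,-4)),st((6,0,-4))],(0,0,255))
dr([st(p) for p in ((6,-18,16),(6,18,16),(50,18,16),(50,-18,16),(6,-18,16),(6,-18,-30),(50,-18,-30))],(255,255,0))
cv2.imwrite("pics/ov.png",im)
E
```

```text
(no output)
```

View pics/ov.png

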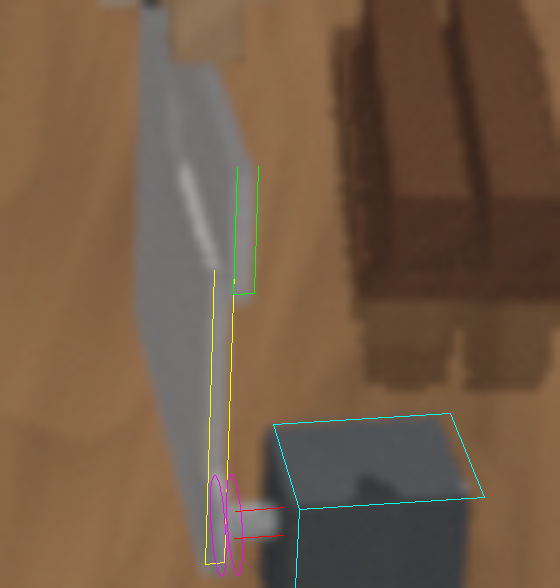

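The shield model fits to within about 1 mm. The stud sits about 1.5 mm further towards +x than modelled, with its axis near z = 0.131. I'll move the arm overhang above the neck and start lowering.

Request:
carry_out --pt "-0.03 0.1 0 0" --pt "-0.08 0.3 0 0" --pt "-0.13 0.55 0 0" --pt "-0.18 0.75 0 0" --pt "-0.21 0.86 0 0" --pt "-0.21 0.86 -0.15 0" --pt "-0.21 0.86 -0.35 0" --pt "-0.21 0.86 -0.5 0" --pt "-0.21 0.86 -0.5 0" --pt "-0.21 0.86 -0.5 0" --force 15

```text
t: 12.4
eef_pos: [0.5635, 0.1342, 0.1917]
ee_rot: [-3.141, -0.0, -1.305]
force: [0.3, 0.1, -3.8]
width: 0.0182
gripper_force: 15.0
```

```bash
cat > ov.py <<'E'
from h import *
import sys
np.set_printoptions(precision=4,suppress=True)
S=arm.get_state();c=arm.grab_frame("side");e=S["eef_pos"];print(S["t"],e,S["ee_rot"],S["force"])
save(c,sys.argv[1]+"_full.png")
sh=model([e[0],e[1],e[2]+.0179],15.2); st=model([.5435,.208,.131],195.2)
u0,v0,k=305,215,7
im=cv2.resize(c["pixels"][v0:v0+84,u0:u0+80],None,fx=k,fy=k,interpolation=cv2.INTER_CUBIC)[:,:,::-1].copy()
raw=im.copy()
def dr(pts,col):
    P=[tuple(int(round((a-o+.5)*k)) for a,o in zip(proj(c,p),(u0,v0))) for p in pts]
    for a,b in zip(P,P[1:]): cv2.line(im,a,b,col,1)
for x in (-2.5,2.5): dr([sh((x,90,-22.5)),sh((x,90,-57.5))],(0,255,0))
dr([sh((-2.5,90,-57.5)),sh((2.5,90,-57.5))],(0,255,0))
for x in (-6,-10): dr([st((x,12*np.cos(a),12*np.sin(a))) for a in np.linspace(0,6.283,30)],(255,0,255))
for z in (4,-4): dr([st((-6,0,z)),st((6,0,z))],(0,0,255))
dr([st(p) for p in ((6,-18,16),(6,18,16),(50,18,16),(50,-18,16),(6,-18,16),(6,-18,-30),(50,-18,-30))],(255,255,0))
cv2.imwrite("pics/%s.png"%sys.argv[1],np.hstack([raw[:,80:480],im[:,80:480]]))
E
python3 ov.py ov2
```

```text
12.4 [0.5635 0.1342 0.1917] [-3.1414 -0.0002 -1.3054] [ 0.3459  0.1469 -3.7686]
```

View pics/ov2.png

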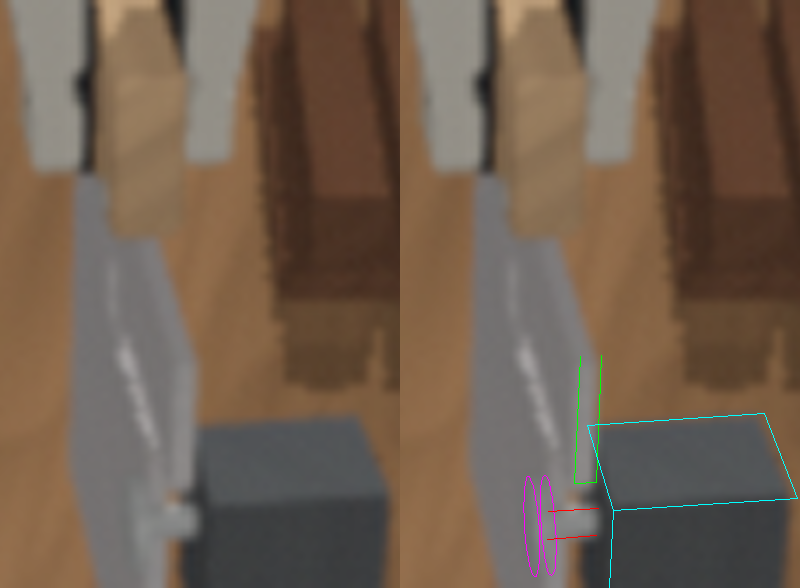

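The overlay matches: the neck and collar coincide with the model and the arm overhang is centred over the neck. Next is a slow descent to contact.

Request:
carry_out --pt "0 0 -0.04 0" --pt "0 0 -0.08 0" --pt "0 0 -0.12 0" --pt "0 0 -0.16 0" --pt "0 0 -0.2 0" --pt "0 0 -0.22 0" --pt "0 0 -0.24 0" --pt "0 0 -0.24 0" --pt "0 0 -0.24 0" --pt "0 0 -0.24 0"

```text
t: 13.7
eef_pos: [0.5633, 0.1343, 0.1796]
ee_rot: [-3.142, -0.0, -1.305]
force: [0.3, -0.6, -3.7]
width: 0.0177
gripper_force: 15.0
```

Request:
carry_out --pt "0 0 -0.01 0" --pt "0 0 -0.01 0" --pt "0 0 -0.02 0" --pt "0 0 -0.02 0" --pt "0 0 -0.02 0" --pt "0 0 -0.02 0" --pt "0 0 -0.02 0" --pt "0 0 -0.02 0" --pt "0 0 -0.02 0" --pt "0 0 -0.02 0"

```text
t: 14.95
eef_pos: [0.5633, 0.1343, 0.1786]
ee_rot: [-3.142, 0.0, -1.305]
force: [-0.0, -0.5, -4.2]
width: 0.0177
gripper_force: 15.0
```

Request:
carry_out --pt "0 0 -0.01 0" --pt "0 0 -0.01 0" --pt "0 0 -0.02 0" --pt "0 0 -0.02 0" --pt "0 0 -0.02 0" --pt "0 0 -0.02 0" --pt "0 0 -0.02 0" --pt "0 0 -0.02 0" --pt "0 0 -0.02 0" --pt "0 0 -0.02 0"

```text
t: 16.2
eef_pos: [0.5633, 0.1343, 0.1776]
ee_rot: [-3.141, -0.0, -1.305]
force: [-1.1, -0.7, -0.8]
width: 0.0179
gripper_force: 15.0
```

Request:
carry_out --pt "0 0 -0.01 0" --pt "0 0 -0.01 0" --pt "0 0 -0.02 0" --pt "0 0 -0.02 0" --pt "0 0 -0.02 0" --pt "0 0 -0.02 0" --pt "0 0 -0.02 0" --pt "0 0 -0.02 0" --pt "0 0 -0.02 0" --pt "0 0 -0.02 0"

```text
t: 17.45
eef_pos: [0.5633, 0.1343, 0.1766]
ee_rot: [-3.141, -0.0, -1.305]
force: [0.9, -2.8, 3.2]
width: 0.018
gripper_force: 15.0
```

Contact came at TCP z ≈ 0.1784, with force changing by about 3 to 4 N per mm. I'll raise to 1 mm above contact and check that it was the neck and not the head.

Request:
carry_out --pt "0 0 0.02 0" --pt "0 0 0.04 0" --pt "0 0 0.056 0" --pt "0 0 0.056 0" --pt "0 0 0.056 0" --pt "0 0 0.056 0" --pt "0 0 0.056 0" --pt "0 0 0.056 0" --pt "0 0 0.056 0" --pt "0 0 0.056 0" --force 25

```text
t: 18.7
eef_pos: [0.5633, 0.1343, 0.1794]
ee_rot: [3.142, 0.0, -1.305]
force: [-0.7, 0.1, -3.9]
width: 0.0181
gripper_force: 25.0
```

```bash
sed -i 's/u0,v0,k=305,215,7/u0,v0,k=315,255,14/; s/v0+84,u0:u0+80/v0+42,u0:u0+40/; s/80:480/:400/g' ov.py; python3 ov.py ov3
```

```text
18.7 [0.5633 0.1343 0.1794] [ 3.1416  0.     -1.3053] [-0.7005  0.074  -3.9057]
```

View pics/ov3.png

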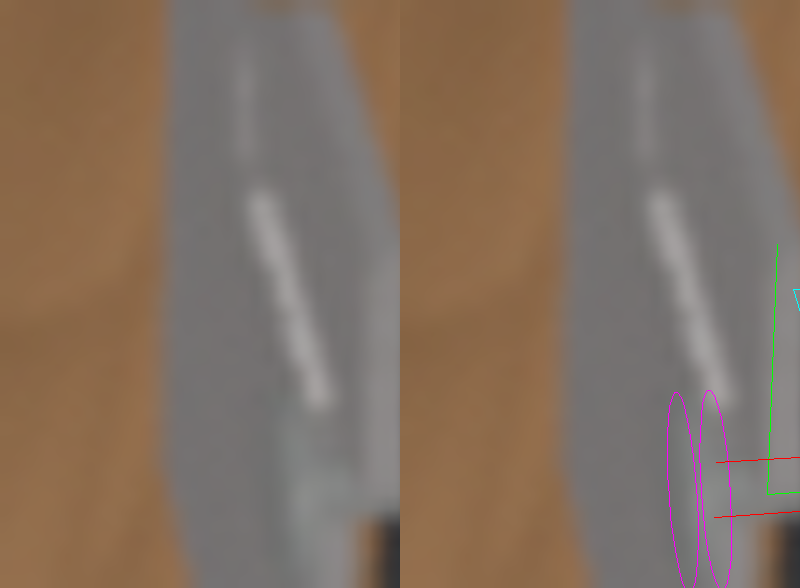

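The arm overhang is to the right of the head and reaches down to neck level, so the contact was on the neck. I'll slide in and watch the force.

Request:
carry_out --pt "-0.013 0.048 0 0" --pt "-0.026 0.097 0 0" --pt "-0.039 0.145 0 0" --pt "-0.052 0.193 0 0" --pt "-0.066 0.241 0 0" --pt "-0.079 0.29 0 0" --pt "-0.092 0.338 0 0" --pt "-0.105 0.386 0 0" --pt "-0.118 0.434 0 0" --pt "-0.118 0.434 0 0"

```text
t: 20.0
eef_pos: [0.5573, 0.1562, 0.1794]
ee_rot: [-3.142, 0.0, -1.305]
force: [0.2, -0.5, -3.6]
width: 0.018
gripper_force: 25.0
```

Request:
carry_out --pt "-0.018 0.068 0 0" --pt "-0.037 0.135 0 0" --pt "-0.055 0.203 0 0" --pt "-0.073 0.27 0 0" --pt "-0.092 0.338 0 0" --pt "-0.11 0.405 0 0" --pt "-0.128 0.473 0 0" --pt "-0.147 0.54 0 0" --pt "-0.165 0.608 0 0" --pt "-0.165 0.608 0 0"

```text
t: 21.25
eef_pos: [0.5491, 0.1867, 0.1794]
ee_rot: [-3.142, 0.0, -1.305]
force: [0.5, -0.3, -3.6]
width: 0.0181
gripper_force: 25.0
```

Request:
carry_out --pt "-0.013 0.048 0 0" --pt "-0.026 0.097 0 0" --pt "-0.039 0.145 0 0" --pt "-0.052 0.193 0 0" --pt "-0.066 0.241 0 0" --pt "-0.079 0.29 0 0" --pt "-0.092 0.338 0 0" --pt "-0.098 0.36 0 0" --pt "-0.105 0.386 0 0" --pt "-0.105 0.386 0 0"

```text
t: 22.5
eef_pos: [0.5439, 0.2058, 0.1794]
ee_rot: [-3.142, 0.0, -1.305]
force: [-0.6, -0.6, -3.8]
width: 0.0178
gripper_force: 25.0
```

Request:
carry_out --pt "-0.003 0.01 0 0" --pt "-0.005 0.02 0 0" --pt "-0.008 0.03 0 0" --pt "-0.01 0.039 0 0" --pt "-0.01 0.039 0 0" --pt "-0.01 0.039 0 0" --pt "-0.01 0.039 0 0" --pt "-0.01 0.039 0 0" --pt "-0.01 0.039 0 0" --pt "-0.01 0.039 0 0"

```text
t: 23.75
eef_pos: [0.5434, 0.2076, 0.1793]
ee_rot: [3.142, -0.0, -1.305]
force: [-0.0, -0.7, -3.0]
width: 0.0177
gripper_force: 25.0
```

Request:
carry_out --pt "-0.003 0.01 0 0" --pt "-0.005 0.02 0 0" --pt "-0.008 0.029 0 0" --pt "-0.008 0.029 0 0" --pt "-0.008 0.029 0 0" --pt "-0.008 0.029 0 0" --pt "-0.008 0.029 0 0" --pt "-0.008 0.029 0 0" --pt "-0.008 0.029 0 0" --pt "-0.008 0.029 0 0"

```text
t: 25.0
eef_pos: [0.543, 0.2091, 0.1794]
ee_rot: [-3.142, -0.0, -1.305]
force: [0.7, -0.6, -2.4]
width: 0.0178
gripper_force: 25.0
```

Request:
carry_out --pt "-0.003 0.01 0 0" --pt "-0.005 0.02 0 0" --pt "-0.005 0.02 0 0" --pt "-0.005 0.02 0 0" --pt "-0.005 0.02 0 0" --pt "-0.005 0.02 0 0" --pt "-0.005 0.02 0 0" --pt "-0.005 0.02 0 0" --pt "-0.005 0.02 0 0" --pt "-0.005 0.02 0 0"

```text
t: 26.25
eef_pos: [0.5427, 0.2098, 0.1793]
ee_rot: [3.141, -0.0, -1.305]
force: [2.7, -4.1, -3.0]
width: 0.0176
gripper_force: 25.0
```

The closed end is felt at +1.9 mm. I'll back off 2 mm to centre the notch and lower.

Request:
carry_out --pt "0.006 -0.02 0 0" --pt "0.011 -0.041 0 0" --pt "0.011 -0.041 0 0" --pt "0.011 -0.041 -0.02 0" --pt "0.011 -0.041 -0.05 0" --pt "0.011 -0.041 -0.08 0" --pt "0.011 -0.041 -0.11 0" --pt "0.011 -0.041 -0.14 0" --pt "0.011 -0.041 -0.15 0" --pt "0.011 -0.041 -0.15 0"

```text
t: 27.5
eef_pos: [0.5433, 0.208, 0.1718]
ee_rot: [3.141, -0.0, -1.305]
force: [0.2, -0.5, -2.9]
width: 0.0176
gripper_force: 25.0
```

Request:
carry_out --pt "0 0 -0.01 0" --pt "0 0 -0.02 0" --pt "0 0 -0.025 0" --pt "0 0 -0.025 0" --pt "0 0 -0.025 0" --pt "0 0 -0.025 0" --pt "0 0 -0.025 0" --pt "0 0 -0.025 0" --pt "0 0 -0.025 0" --pt "0 0 -0.025 0"

```text
t: 28.75
eef_pos: [0.5433, 0.2081, 0.1706]
ee_rot: [-3.142, -0.0, -1.305]
force: [1.0, 0.8, -4.0]
width: 0.0177
gripper_force: 25.0
```

Request:
carry_out --pt "0 0 -0.01 0" --pt "0 0 -0.02 0" --pt "0 0 -0.02 0" --pt "0 0 -0.02 0" --pt "0 0 -0.02 0" --pt "0 0 -0.02 0" --pt "0 0 -0.02 0" --pt "0 0 -0.02 0" --pt "0 0 -0.02 0" --pt "0 0 -0.02 0"

```text
t: 30.0
eef_pos: [0.5433, 0.208, 0.1697]
ee_rot: [-3.142, -0.0, -1.305]
force: [0.3, -0.2, -1.2]
width: 0.0177
gripper_force: 25.0
```

Request:
carry_out --pt "0 0 -0.005 0" --pt "0 0 -0.005 0" --pt "0 0 -0.005 0" --pt "0 0 -0.005 0" --pt "0 0 -0.005 0" --pt "0 0 -0.005 0" --pt "0 0 -0.005 0" --pt "0 0 -0.005 0" --pt "0 0 -0.005 0" --pt "0 0 -0.005 0" --force 4

```text
t: 31.25
eef_pos: [0.5433, 0.2081, 0.1695]
ee_rot: [-3.141, 0.0, -1.305]
force: [-1.2, -0.8, 2.3]
width: 0.0183
gripper_force: 4.0
```

```bash
sed -i 's/u0,v0,k=315,255,14/u0,v0,k=310,215,8/; s/v0+42,u0:u0+40/v0+75,u0:u0+50/' ov.py; python3 ov.py ov4
```

```text
31.25 [0.5433 0.2081 0.1695] [-3.1414  0.     -1.3052] [-1.1942 -0.8158  2.3498]
```

View pics/ov4.png

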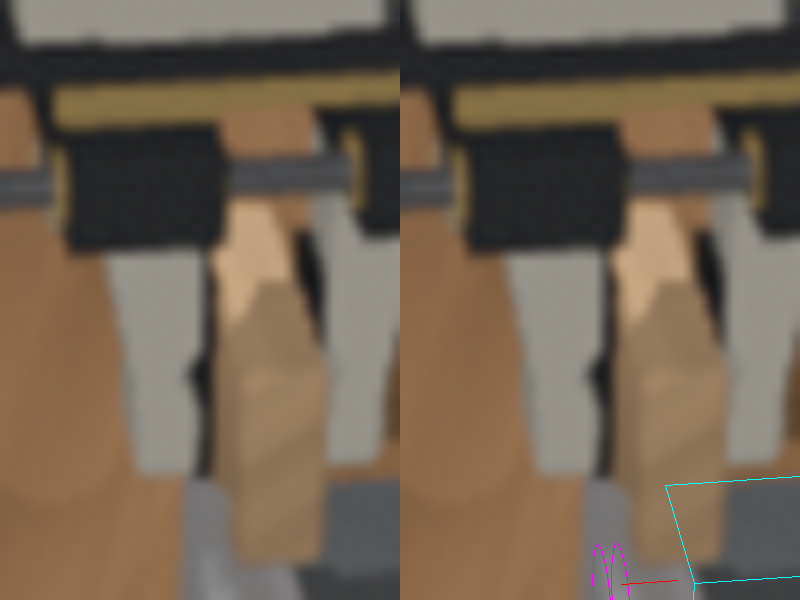

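The picture shows the shield upright in the fingers over the stud, with the stud carrying the load. I'll release it and rise.

Request:
carry_out --pt "0 0 0 0" --pt "0 0 0 0" --pt "0 0 0 0" --pt "0 0 0 0" --pt "0 0 0 0" --pt "0 0 0 0" --pt "0 0 0 0" --pt "0 0 0 0" --pt "0 0 0 0" --pt "0 0 0 0" --claw 0.4

```text
t: 32.55
eef_pos: [0.5433, 0.208, 0.1694]
ee_rot: [-3.142, -0.0, -1.305]
force: [0.1, -0.1, 0.7]
width: 0.0525
gripper_force: 0.0
```

Request:
carry_out --pt "0 0 0.1 0" --pt "0 0 0.3 0" --pt "0 0 0.6 0" --pt "0 0 1.0 0" --pt "0 0 1.5 0" --pt "0 0 2.0 0" --pt "0 -0.3 2.5 0" --pt "0 -0.8 2.8 0" --pt "0 -1.4 3 0" --pt "0 -2 3 0"

```text
t: 33.8
eef_pos: [0.5432, 0.1063, 0.3208]
ee_rot: [-3.14, 0.0, -1.305]
force: [-0.1, 0.3, -0.1]
width: 0.0525
gripper_force: 0.0
```

Request:
carry_out --pt "0 -0.5 0 0" --pt "0 -1 0 0" --pt "0 -1.2 0 0" --pt "0 -1.2 0 0" --pt "0 -1.2 0 0" --pt "0 -1.2 0 0" --pt "0 -1.2 0 0" --pt "0 -1.2 0 0" --pt "0 -1.2 0 0" --pt "0 -1.2 0 0"

```text
t: 35.05
eef_pos: [0.5433, 0.0481, 0.3194]
ee_rot: [-3.142, -0.0, -1.305]
force: [-0.4, -0.6, -0.3]
width: 0.0524
gripper_force: 0.0
```

Run:
```python
from h import *
np.set_printoptions(precision=4,suppress=True)
a=arm.grab_frame("side");t=arm.grab_frame("top")
for _ in range(8): b=arm.grab_frame("side")
print(arm.get_state()["t"],arm.get_state()["width"],np.abs(a["pixels"].astype(int)-b["pixels"]).max())
for n in ("shield_grip","shield_notch"):
    print(n,[[(np.round(m["uv"],1).tolist(),round(m["conf"],2)) for m in arm.mark_of(c,n)][:2] for c in (b,)])
f=lambda i,u,v,w,h:cv2.resize(i[v-h:v+h,u-w:u+w],(400,600),interpolation=cv2.INTER_CUBIC)
cv2.imwrite("pics/fin.png",np.hstack([f(b["pixels"],345,280,50,75),f(t["pixels"],270,275,40,60)])[:,:,::-1])
```

```text
35.55 0.05278192091638591 14
shield_grip [[]]
shield_notch [[([338.1, 285.5], 0.64)]]
```

View pics/fin.png

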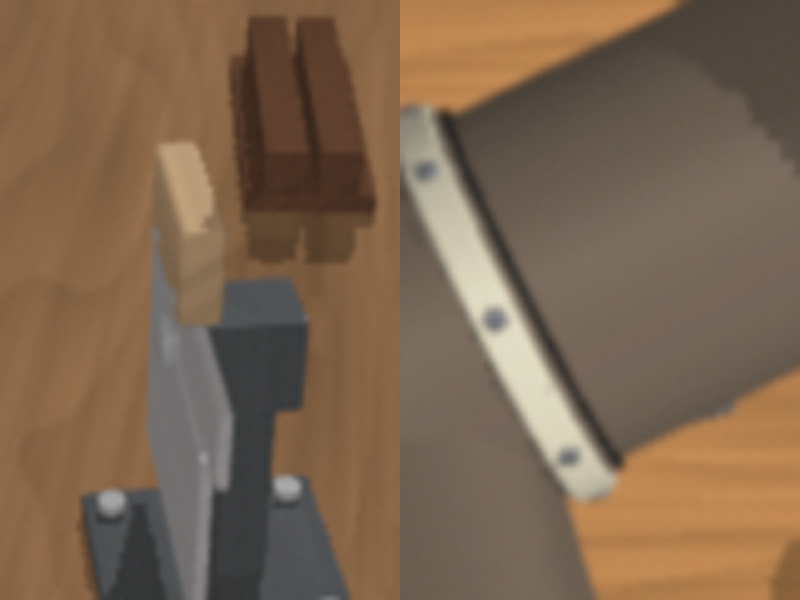

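The side view shows the shield hanging upright on the stud, with the gripper clear and no motion across 0.4 s.

```bash
python3 -c "
from station import arm
print(arm.job_done())"
```

```text
the job is handed in; nothing more can be done
None
```

The shield is hung on the stud of the leftmost stand, released upright and still, and the job is handed in; I don't have the judge's result.

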